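Preset a sign floodlight and hold its hidden pivot bolt

ROBOT

A 6-joint arm with a two-finger parallel gripper is mounted at the origin on a cart in front of the work surface, level with it; the furniture and walls round the work are solid. World frame = base frame: x ahead of the robot, y to its left, z up, the work surface at z = 0. Lengths are in m, angles in rad, forces in N, time in s.
With the tool pointing down it reaches from about 0.25 to 0.775 m from the base axis. Payload 4 kg.
Tool frame: the origin (TCP) lies on the centre line of the jaws, within the pads' length; the fingertips stand 14 mm ahead of it and the grasp point (between the pads) lies 5 mm behind it (robot.tcp_to_tips is the distance from the TCP to the fingertips, in m); z points along the fingers, y is the line along which they close (so a half turn about z gives the same grasp; the last joint's range is limited). The gripper opens to 94 mm and grips with 3 to 60 N. Pads are 16 mm wide; open, the fingers measure 119 mm over their backs; the gripper's body (75 mm by 177 mm) begins 78 mm behind the grasp point.
Start: joints at [-1.32, 0.087, 1.371, -0, 1.684, -0.103], TCP at [0.191, -0.516, 0.22] pointing down, gripper open.
Joint ranges: [-3.1, 3.1], [-0.76, 2.03], [0.27, 2.55], [-1.08, 4.22], [0.17, 2.65], [-2.57, 2.57]. Speed limits (rad/s): [2.79, 2.79, 3.14, 3.14, 3.14, 3.14].

INTERFACE

Orientations are given as [roll, pitch, yaw] about the fixed x, y, z axes, in that order (R = Rz(yaw) Ry(pitch) Rx(roll)).
In Python, from bench import robot gives the robot as it stands.
- The arm moves only by the tool carry_out, never from a script. Its argument "increments" is a list of rows, each a list of 3 entries, a list of its own where there are three numbers: the closure in counts, from 0 (fully open) to 255 (shut), then the shift along the tool's x, y, z in mm, then the turn about the tool's z in degrees. In form: [[fingers, [dx, dy, dz], twist], ...]. A call has 1 to 8 rows; each row shifts and turns the commanded pose from where the row before left it, along the tool's axes as they then stand; what a row does not reach is not made up. A row lasts 1/10 s, in which the tool goes at most 50 mm and 8.59 degrees, less where a joint would pass 70% of its speed; a pose out of reach is approached as far as the arm can. A call with a gripper value outside its range is refused whole. The fingers move at their own pace and stop on an object; the grip force is fixed at half the most. Time passes only in rows, so rows that do not move let the fingers close. It gives the time, the measured TCP pose, the force, the opening and the grip force at its end, in the units of the state.
- robot.get_obs(): the state, without advancing time (a new reading comes with each control period).
- robot.snapshot(name): name is "scene" or "top"; returns the picture (384x512x3 uint8, blue, green, red); there is no depth.
- robot.get_calibration(name): a dict with "vfov" (degrees; the focal length in pixels is half the picture's height over the tangent of half this angle, whatever the lens; pixels are square), "cx", "cy" (the principal point, pixels), "k1" (the pictures are not rectified: a ray, as slopes to the right and down, at radius r is drawn at 1 + k1 r^2 times it, then the intrinsics apply), "T" (4x4, takes a point from camera to world coordinates). Camera axes: x right, y down, z forward; pixel columns grow to the right and rows downward; lengths in m; the calibration is good to about 2 mm. A picture is of the moment at which its call begins. get_calibration takes no time and is no camera call.
- robot.close_job(): hands the job in; it is judged then, once.
The state is a dict: "time": time; "joint_positions": joint angles; "qvel": joint speeds; "joint_torque": joint torques, N m; "tool_pos": TCP position; "ee_rot": TCP orientation; "wrist_force": force on the tool from outside, world axes, zero at the start; "wrist_torque": the same for the moment, N m; "width": finger opening in m; "finger_force": force on a finger pad.
Only numpy, scipy, OpenCV 4.12 (cv2) and the standard library are available. Lean on these libraries where they do the work, as an engineer would, in place of code of your own. Each camera call takes 0.05 s, during which the arm holds its last target. There are 200 camera calls.

TASK

Set this sign floodlight up for mounting: swivel it until it stands square on its foot plate (pointers on the red zero lines) and tilt it to 30 degrees, handle side down (pointer on the red mark of the arm's scale). Then reach down into the gap behind the bracket arm, grip the hidden hexagon head of the pivot bolt firmly across two opposite flats and stay there, holding it from turning so that I can tighten the nut on the front: the program finishes while you are holding the bolt head, with both angles still as set. Leave the spanner, the rivet tin and the pliers where they lie.

Things in the scene. Friction and masses are not known exactly. Their poses are not given: they have to be found in the camera images.
- foot_centre (a point): Centre of the top of the floodlight's grey foot plate (200 x 190 x 6 mm, screwed to the bench, 6 mm above it), on the upright swivel axis. Axes of the plate: at swivel 0 the bracket arm stands on its -x side (towards the robot), the pivot bolt runs along its x and the handle lies on its -y side. Red zero lines on its -x and +x sides.
- swivel (a joint): Swivel of the steel turntable (128 mm across) carrying the dark one-armed bracket and the lamp, rad, about the upright axis through foot_centre; positive anticlockwise from above; 0 = square, red pointers on the red zero lines. Range -1 to 1. Friction holds it where it is left (about 0.9 N m to turn). Bracket frame below: foot_centre's frame turned by this angle.
- tilt (a joint): Tilt of the lamp about its pivot bolt, rad: 0 = lamp level, lens up; positive = handle side down; 0.524 (30 degrees) = red pointer on the red mark of the scale on the arm's front. Range -0.6 to 1.0. Friction holds it (about 0.45 N m to turn). The level pivot axis is the bracket frame's x direction and crosses the swivel axis 144 mm above foot_centre.
- handle (a point): Middle of the lamp's aiming handle: bare steel round bar, 12 mm thick, parallel to the pivot axis, 64 mm straight, at the lamp's free edge. In the lamp's frame (bracket frame tilted about the pivot axis) it is at x 30, y -100, z +20 mm from the pivot axis, so at tilt 0 in the bracket frame at z 164 mm. 48 mm clear between bar and housing, open on the other side. Axes of the lamp (x along the bar).
- bolt_head (a point): Centre of the bolt's steel hexagon head, on the pivot axis, at x = -52 mm in the bracket frame. 22 mm across flats, 13 mm long, slightly greasy. In a gap open above and to both sides: arm-side plate 20.5 mm from the centre along the axis, lamp-side plate 27 mm. Arm rises 28 mm above the axis, the lamp 36 mm at 30 degrees tilt; gap floor 52 mm below. x along the bolt, away from the arm.
- pivot_bolt (a joint): Turn of the bolt against the lamp about the pivot axis, rad, positive as the tilt. One pair of flats stands upright (facing along the bracket frame's y) when tilt + pivot_bolt = 0.524; otherwise it leans by tilt + pivot_bolt - 0.524 about the bracket's x, at first up to about 17 degrees with the tilt set. Opposite flats: flat0 and 3, 1 and 4, 2 and 5. Nut slack: it turns at about 0.04 N m.
- spanner: Steel spanner, 190 mm long, lying on the bench by the foot plate; leave it. Origin under its middle, x along it.
- rivet_tin: Round tin of rivets, 70 mm across, 44 mm high, cream lid; leave it. Origin at the centre of its underside.
- pliers: Pliers with blue handles, 69 x 206 x 17 mm, lying on the bench; leave them. Origin at the centre of the underside, y along them.

How it is judged:
By the outcome, as a careful person would: the job done as asked, in the order asked, and still so for the second after the job is handed in, while the arm keeps its last pose, push and grip.
It also fails if it takes over 42 s, if anything falls off the work surface, if the arm or the gripper's body presses on something with over 40 N, if the wrist force passes 120 N, or if a joint passes its speed limit or range.

## Working session

There is one attempt and no reset: what is moved stays moved. The work goes in short steps, Python scripts to look and compute and a tool call to move; the robot and the scene stay as the last step left them, time stands still between calls to the robot, and variables do not carry over. Pictures are saved under pics/ and viewed, at most 13 in all, crops included, and the job is handed in when it is done.

Besides the shell and the picture viewer there is one more tool, called after "Emit:" as a command line: name --argument value ..., lists and objects as JSON in quotes. carry_out: Moves the arm, as the interface text tells. Its arguments: {"type":"object","properties":{"increments":{"type":"array","items":{"type":"array"}}},"required":["increments"]}

```bash
mkdir -p pics; ls; python3 - <<'E'
from bench import robot
import cv2,numpy as np
for n in("scene","top"):
    cv2.imwrite(f"pics/{n}0.png",robot.snapshot(n)); c=robot.get_calibration(n)
    print(n,{k:np.round(v,4).tolist() for k,v in c.items()})
o=robot.get_obs();print(o)
E
```

```text
pics
scene {'vfov': 56.6959, 'cx': 255.4067, 'cy': 183.4999, 'k1': 0.0386, 'T': [[-0.6289, -0.4256, 0.6506, 0.035], [-0.7771, 0.3184, -0.5429, 0.5582], [0.024, -0.847, -0.531, 0.5711], [0.0, 0.0, 0.0, 1.0]]}
top {'vfov': 49.8419, 'cx': 251.6539, 'cy': 187.3801, 'k1': -0.1262, 'T': [[0.0028, -0.9877, 0.1561, 0.4342], [-0.9999, -0.0004, 0.0154, 0.0897], [-0.0152, -0.1562, -0.9876, 1.2064], [0.0, 0.0, 0.0, 1.0]]}
{'time': 0.1, 'joint_positions': array([-1.32011451e+00,  8.79000749e-02,  1.37209377e+00, -1.28252850e-05,
        1.68360619e+00, -1.03100634e-01]), 'qvel': array([-0.00164318,  0.00048319, -0.00262883, -0.00098001, -0.00094904,
       -0.00044226]), 'joint_torque': array([ 2.18010660e-03, -3.41252303e+01, -3.03302300e+01,  7.20419968e-02,
        3.04392341e-02, -9.91741967e-05]), 'tool_pos': array([ 0.19042143, -0.51548612,  0.21841557]), 'ee_rot': array([-3.13959462e+00, -1.93917190e-04,  3.53780822e-01]), 'wrist_force': array([-0.07620054,  0.51343357,  0.13500583]), 'wrist_torque': array([-0.01794999,  0.00859098,  0.00156364]), 'finger_force': 0.0, 'width': 0.09406379884412247}
```

View pics/scene0.png

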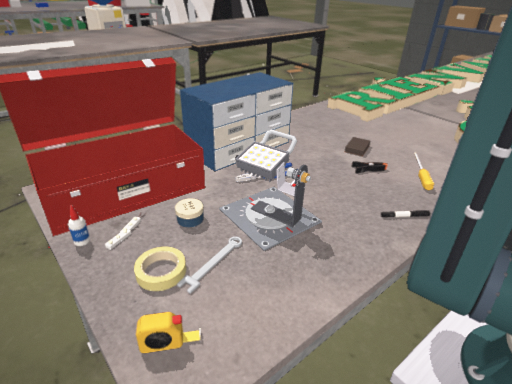

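View pics/top0.png

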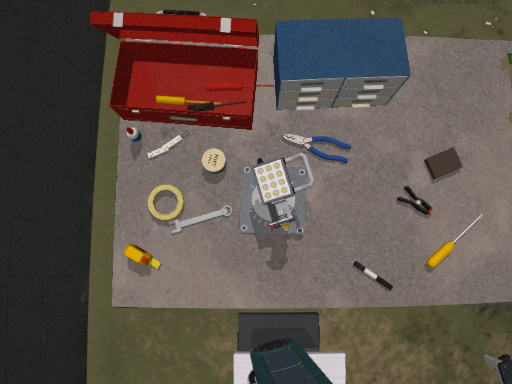

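The scene view shows the lamp at about (270,185) on its plate, with the arm at (298,195). The top view shows the plate centred near (273,207), swivelled, with the handle at (303,172). Next I'll enlarge both.

```bash
cat > h.py <<'E'
from bench import robot
import cv2,numpy as np
def cal(n):
    c=robot.get_calibration(n); f=192/np.tan(np.radians(c["vfov"]/2)); return c,f,np.array(c["T"])
def ray(n,u,v):
    c,f,T=cal(n); d=np.array([(u-c["cx"])/f,(v-c["cy"])/f]); s=d.copy()
    for _ in range(20): s=d/(1+c["k1"]*(s@s))
    return T[:3,3],T[:3,:3]@np.array([*s,1])
def plane(n,u,v,z):
    o,d=ray(n,u,v); return o+d*(z-o[2])/d[2]
def proj(n,P):
    c,f,T=cal(n); p=T[:3,:3].T@(np.array(P)-T[:3,3]); s=p[:2]/p[2]; s=s*(1+c["k1"]*(s@s))
    return s*f+[c["cx"],c["cy"]]
def tri(uv1,uv2):
    A=[];b=[]
    for n,uv in(("scene",uv1),("top",uv2)):
        o,d=ray(n,*uv); d/=np.linalg.norm(d); M=np.eye(3)-np.outer(d,d); A.append(M); b.append(M@o)
    return np.linalg.lstsq(np.vstack(A),np.hstack(b),rcond=None)[0]
def pair(a,b,name,s=6):
    def cr(im,x,y,w,h): return cv2.resize(im[y:y+h,x:x+w],(400,600),interpolation=cv2.INTER_CUBIC)
    cv2.imwrite(name,np.hstack([cr(robot.snapshot("scene"),*a),cr(robot.snapshot("top"),*b)]))
E
python3 -c "
from h import *
pair((220,115,100,150),(235,140,84,126),'pics/p1.png')"
```

```text
(no output)
```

View pics/p1.png

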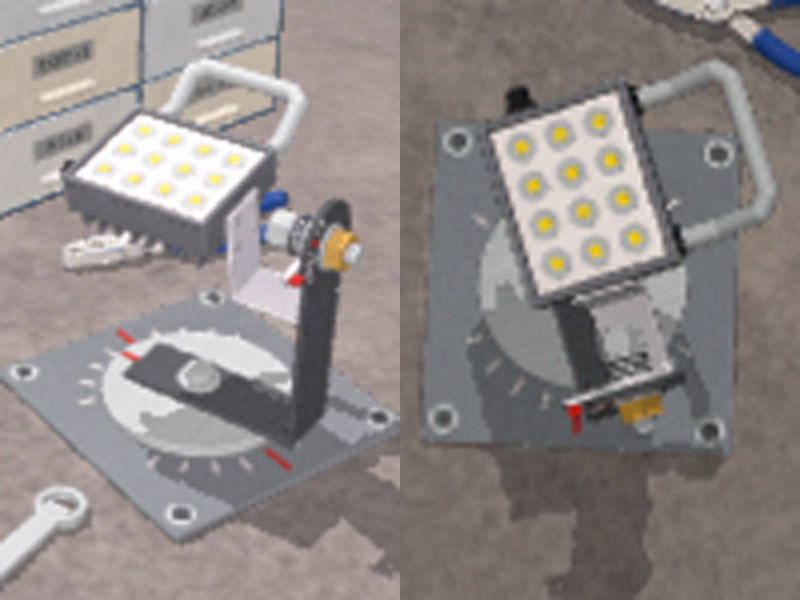

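Swivelled about 15–20° with the lamp roughly level. The hex head is visible in the gap at scene crop (283,228). The plate screws and handle bar corners are clear in both views. Next I'll compute the poses.

```bash
python3 - <<'E'
from h import *
S=lambda x,y:(220+x/4-.4,115+y/4-.4)
T=lambda x,y:(235+(x-400)/4.762-.4,140+y/4.762-.4)
ts=[plane("top",*T(*p),.007) for p in[(458,141),(718,153),(709,431),(443,418)]]
ss=[plane("scene",*S(*p),.007) for p in[(213,297),(378,417),(181,514),(24,372)]]
print(np.round(ts,4),np.round(ss,4))
for q in(ts,ss):
    q=np.array(q);print("c",q.mean(0).round(4))
a=ts[0]-ts[3]+ts[1]-ts[2];print("plate yaw",np.degrees(np.arctan2(a[1],a[0])))
a=np.array(tri(S(205,68),T(722,72)));b=np.array(tri(S(298,98),T(766,198)))
print("bar far",a,"near",b,"yaw",np.degrees(np.arctan2(*(a-b)[1::-1])))
print("bolt head",tri(S(283,228),T(628,365)))
print("nut end",tri(S(352,251),T(643,424)))
E
```

```text
[[ 0.6783  0.123   0.007 ]
 [ 0.6708 -0.0385  0.007 ]
 [ 0.4987 -0.0304  0.007 ]
 [ 0.5064  0.1314  0.007 ]] [[ 0.6727 -0.0409  0.007 ]
 [ 0.501  -0.032   0.007 ]
 [ 0.5073  0.1299  0.007 ]
 [ 0.6794  0.1221  0.007 ]]
c [0.5885 0.0464 0.007 ]
c [0.5901 0.0448 0.007 ]
plate yaw -2.7298279028789745
bar far [ 0.67684641 -0.02292482  0.1912523 ] near [ 0.61023139 -0.04450136  0.18872151] yaw 17.947083700376602
bolt head [0.53047599 0.0316712  0.1561021 ]
nut end [0.4946767  0.0196888  0.15424572]
```

```bash
cat >> h.py <<'E'
def plan(P,yaw):
    "shift (mm) in tool axes after first twisting to yaw (deg); tool points down"
    o=robot.get_obs(); p=o["tool_pos"]; y0=np.degrees(o["ee_rot"][2]); d=(np.array(P)-p)*1000
    c,s=np.cos(np.radians(yaw)),np.sin(np.radians(yaw))
    print("t",o["time"],"pos",p.round(4),"rpy",np.degrees(o["ee_rot"]).round(2),"F",o["wrist_force"].round(1),"w",round(o["width"],4),o["finger_force"])
    print("twist",round(y0-yaw,2),"shift",np.round([c*d[0]+s*d[1],s*d[0]-c*d[1],-d[2]],1))
E
python3 -c "
from h import *
plan((.6550,-.0300,.27),17.5)"
```

```text
t 0.2 pos [ 0.1905 -0.5156  0.2188] rpy [-1.7992e+02 -1.0000e-02  2.0270e+01] F [-0.4  0.6  0.9] w 0.0937 0.0
twist 2.77 shift [ 589.1 -323.5  -51.2]
```

Emit:
carry_out --increments '[[0, [0, 0, -30], 2.8], [0, [0, 0, -30], 0], [0, [36, -20, 0], 0], [0, [36, -20, 0], 0], [0, [36, -20, 0], 0], [0, [36, -20, 0], 0], [0, [36, -20, 0], 0], [0, [36, -20, 0], 0]]'

```text
time: 1.0
tool_pos: [0.3614, -0.3352, 0.2794]
ee_rot: [3.142, -0.0, 0.305]
wrist_force: [-0.2, -0.7, 0.1]
width: 0.094
finger_force: 0.0
```

Emit:
carry_out --increments '[[130, [36, -20, 0], 0], [130, [36, -20, 0], 0], [130, [36, -20, 0], 0], [130, [36, -20, 0], 0], [130, [36, -20, 0], 0], [130, [36, -20, 0], 0], [130, [36, -20, 0], 0], [130, [0, 0, 0], 0]]'

```text
time: 1.8
tool_pos: [0.561, -0.1236, 0.2781]
ee_rot: [-3.139, 0.0, 0.311]
wrist_force: [-0.3, -0.7, 1.0]
width: 0.0463
finger_force: 0.0
```

```bash
python3 -c "
from h import *
plan((.6550,-.0300,.27),17.5)"
```

```text
t 1.8 pos [ 0.561  -0.1236  0.2781] rpy [-1.7986e+02  2.0000e-02  1.7830e+01] F [-0.3 -0.7  1. ] w 0.0463 0.0
twist 0.33 shift [117.8 -61.    8.1]
```

Emit:
carry_out --increments '[[130, [30, -15, 0], 0.3], [130, [30, -15, 0], 0], [130, [30, -15, 0], 0], [130, [28, -16, 4], 0], [130, [0, 0, 0], 0]]'

```text
time: 2.3
tool_pos: [0.6546, -0.032, 0.2731]
ee_rot: [-3.14, 0.002, 0.303]
wrist_force: [-0.6, -0.3, -1.2]
width: 0.046
finger_force: 0.0
```

```bash
python3 -c "
from h import *
plan((.6550,-.0300,.185),17.5)
pair((220,95,100,150),(235,120,84,126),'pics/p2.png')
for n in('scene','top'): print(proj(n,robot.get_obs()['tool_pos']+[0,0,-.014]))"
```

```text
t 2.3 pos [ 0.6546 -0.032   0.2731] rpy [-1.7988e+02  1.3000e-01  1.7370e+01] F [-0.6 -0.3 -1.2] w 0.046 0.0
twist -0.13 shift [ 1.  -1.8 88.1]
[281.22612885 107.76440316]
[310.99759408 158.18212018]
```

View pics/p2.png

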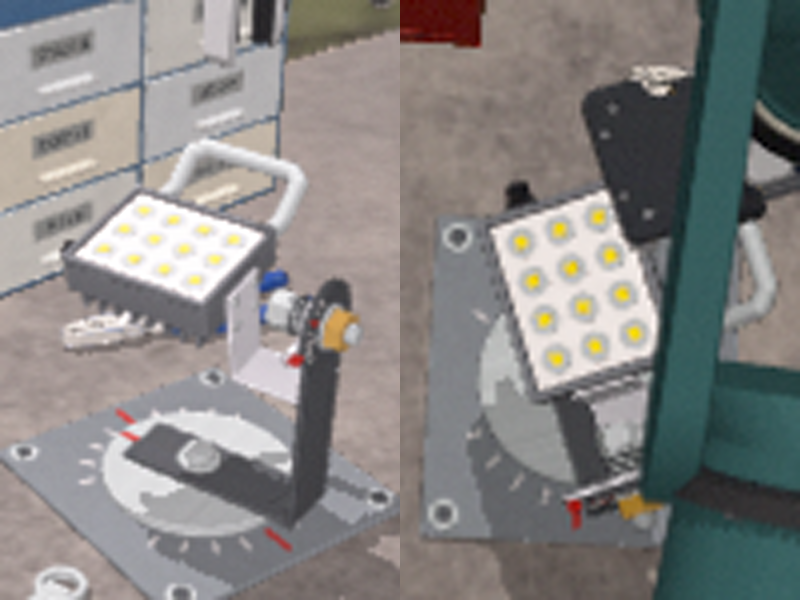

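The fingers are above the far half of the bar, with the tips near scene pixel (281,108), and they straddle it. I'll go down and grip.

Emit:
carry_out --increments '[[130, [1, -2, 15], 0], [130, [0, 0, 20], 0], [130, [0, 0, 20], 0], [130, [0, 0, 20], 0], [130, [0, 0, 13], 0], [130, [0, 0, 0], 0]]'

```text
time: 3.0
tool_pos: [0.6522, -0.0331, 0.1853]
ee_rot: [-3.14, 0.004, 0.298]
wrist_force: [0.5, 0.1, -0.2]
width: 0.0462
finger_force: 0.0
```

Emit:
carry_out --increments '[[255, [0, 0, 0], 0], [255, [0, 0, 0], 0], [255, [0, 0, 0], 0], [255, [0, 0, 0], 0], [255, [0, 0, 0], 0], [255, [0, 0, 0], 0]]'

```text
time: 3.6
tool_pos: [0.6543, -0.0324, 0.1882]
ee_rot: [3.14, -0.001, 0.299]
wrist_force: [0.2, -1.5, 1.9]
width: 0.0114
finger_force: 30.0
```

```bash
python3 -c "
from h import *
plan((.6550,-.0300,.185),17.5)
pair((220,95,100,150),(235,120,84,126),'pics/p3.png')"
```

```text
t 3.6 pos [ 0.6543 -0.0324  0.1882] rpy [ 1.7992e+02 -7.0000e-02  1.7160e+01] F [ 0.2 -1.5  1.9] w 0.0114 29.99557077884674
twist -0.34 shift [ 1.4 -2.   3.2]
```

View pics/p3.png

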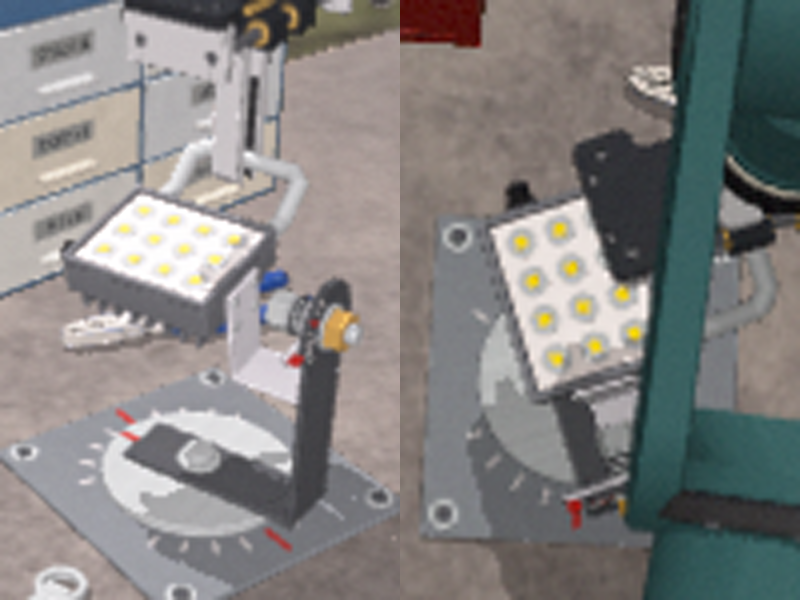

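The bar is held (11.4 mm opening, 30 N). Next is the swivel: 19.9° clockwise along the arc.

Emit:
carry_out --increments '[[255, [-2.05, 0.85, 0], 1.25], [255, [-2.05, 0.85, 0], 1.25], [255, [-2.05, 0.85, 0], 1.25], [255, [-2.05, 0.85, 0], 1.25], [255, [-2.05, 0.85, 0], 1.25], [255, [-2.05, 0.85, 0], 1.25], [255, [-2.05, 0.85, 0], 1.25], [255, [-2.05, 0.85, 0], 1.25]]'

```text
time: 4.5
tool_pos: [0.6421, -0.041, 0.1882]
ee_rot: [-3.141, -0.008, 0.125]
wrist_force: [8.0, 2.0, -1.0]
width: 0.0112
finger_force: 30.2
```

Emit:
carry_out --increments '[[255, [-2.05, 0.85, 0], 1.25], [255, [-2.05, 0.85, 0], 1.25], [255, [-2.05, 0.85, 0], 1.25], [255, [-2.05, 0.85, 0], 1.25], [255, [-2.05, 0.85, 0], 1.25], [255, [-2.05, 0.85, 0], 1.25], [255, [-2.05, 0.85, 0], 1.25], [255, [-2.05, 0.85, 0], 1.15]]'

```text
time: 5.3
tool_pos: [0.6261, -0.0488, 0.1882]
ee_rot: [-3.14, -0.008, -0.048]
wrist_force: [8.5, 1.1, 0.3]
width: 0.011
finger_force: 30.1
```

```bash
python3 -c "
from h import *
plan((.6239,-.0500,.188),-2.73)"
```

```text
t 5.3 pos [ 0.6261 -0.0488  0.1882] rpy [-179.89   -0.43   -2.74] F [8.5 1.1 0.3] w 0.011 30.125589072704315
twist -0.01 shift [-2.2  1.3  0.2]
```

Emit:
carry_out --increments '[[255, [-1.5, 0.5, 0], 0], [255, [0, 0, 0], 0], [255, [0, 0, 0], 0]]'

```text
time: 5.6
tool_pos: [0.6246, -0.0494, 0.1882]
ee_rot: [-3.14, -0.007, -0.047]
wrist_force: [8.3, 1.2, -0.4]
width: 0.0112
finger_force: 30.0
```

```bash
python3 -c "
from h import *
plan((.6239,-.0500,.188),-2.73)
pair((220,115,100,150),(235,140,84,126),'pics/p4.png')"
```

```text
t 5.6 pos [ 0.6246 -0.0494  0.1882] rpy [-179.91   -0.43   -2.71] F [ 8.3  1.2 -0.4] w 0.0112 30.00217705965042
twist 0.02 shift [-0.7  0.6  0.2]
```

View pics/p4.png

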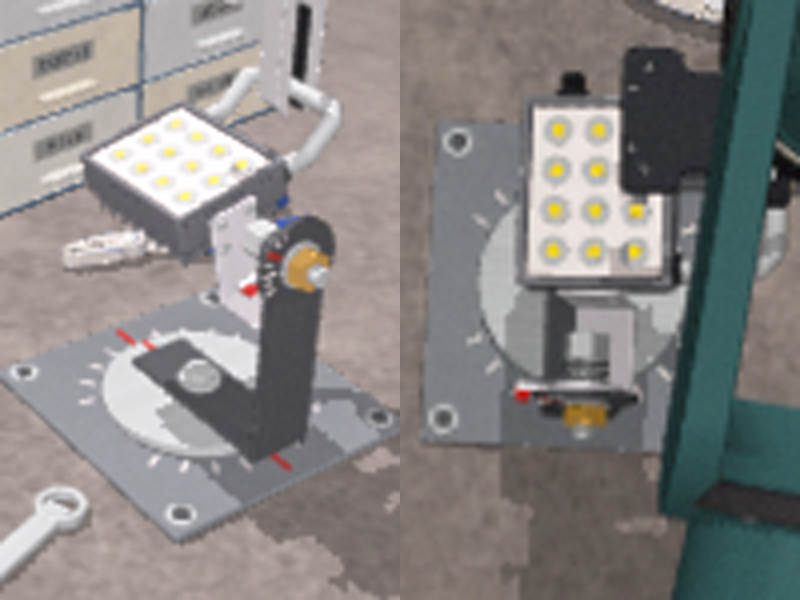

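The arm now stands about square: the nut and bolt head line up in the top view at x≈586. The scene view shows the far red pointer at crop (148,345) beside its zero line. I'll measure the swivel from the red marks and the LED columns.

```bash
cat >> h.py <<'E'
def blobs(n,lo,hi,box,a0=2):
    im=robot.snapshot(n); k=4; x,y,w,h=box
    c=cv2.resize(im[y:y+h,x:x+w],None,fx=k,fy=k,interpolation=cv2.INTER_CUBIC)
    hsv=cv2.cvtColor(c,cv2.COLOR_BGR2HSV); hsv[...,0]=(hsv[...,0].astype(int)+20)%180
    m=cv2.inRange(hsv,lo,hi); N,l,s,ce=cv2.connectedComponentsWithStats(m)
    return [(s[i,4]/k/k,(ce[i]+.5)/k-.5+[x,y]) for i in range(1,N) if s[i,4]>a0*k*k]
E
python3 - <<'E'
from h import *
for a,c in blobs("scene",(10,110,90),(30,255,255),(225,180,80,65),1):
    print("red",round(a,1),c.round(1),[plane("scene",*c,z)[:2].round(4) for z in(.006,.012,.016)])
L=blobs("top",(38,90,120),(55,255,255),(255,145,45,70),1)
for a,c in L: print("led",round(a,1),c.round(1),plane("top",*c,.18)[:2].round(4))
E
```

```text
red 8.6 [282.2 187. ] [array([ 0.6646, -0.0708]), array([ 0.6579, -0.0641]), array([ 0.6535, -0.0596])]
red 6.3 [250.9 198.8] [array([0.6724, 0.041 ]), array([0.6656, 0.0465]), array([0.6611, 0.0502])]
red 2.4 [256.6 200.8] [array([0.6552, 0.0345]), array([0.6486, 0.04  ]), array([0.6442, 0.0437])]
red 7.7 [289.8 230. ] [array([0.5074, 0.0485]), array([0.5024, 0.0539]), array([0.4991, 0.0575])]
led 6.6 [267.8 166.8] [0.6493 0.0651]
led 6.6 [276.3 166.9] [0.6492 0.0434]
led 6.1 [267.4 175.3] [0.6274 0.066 ]
led 6.6 [275.9 175.2] [0.6275 0.0445]
led 6.9 [267.  183.6] [0.6061 0.0671]
led 6.4 [275.6 183.7] [0.6058 0.0456]
led 7.7 [284.1 183.8] [0.6057 0.024 ]
led 7.0 [266.6 192.1] [0.5845 0.0681]
led 6.7 [275.3 192.3] [0.5839 0.0464]
led 6.9 [283.7 192.4] [0.5838 0.0254]
```

The swivel is within about 0.2° (LED columns -2.65°, plate -2.7°). Next is the tilt arc, about 42°.

Emit:
carry_out --increments '[[255, [0, 1.9, 5], 0], [255, [0, 1.7, 5.1], 0], [255, [0, 1.5, 5.1], 0], [255, [0, 1.1, 5.2], 0], [255, [0, 0.9, 5.3], 0], [255, [0, 0.6, 5.3], 0], [255, [0, 0.3, 5.3], 0]]'

```text
time: 6.5
tool_pos: [0.6243, -0.0573, 0.154]
ee_rot: [-3.14, -0.009, -0.047]
wrist_force: [5.1, 1.6, 5.7]
width: 0.011
finger_force: 30.0
```

Emit:
carry_out --increments '[[255, [0, 0.1, 5.4], 0], [255, [0, -0.3, 5.3], 0], [255, [0, -0.6, 5.3], 0], [255, [0, -0.8, 5.3], 0], [255, [0, -1.1, 5.2], 0], [255, [0, -1.4, 5.2], 0], [255, [0, -1.4, 4.6], 0], [255, [0, 0, 0], 0]]'

```text
time: 7.3
tool_pos: [0.6245, -0.0537, 0.1167]
ee_rot: [3.14, -0.008, -0.049]
wrist_force: [5.9, -2.1, 2.4]
width: 0.0113
finger_force: 30.0
```

```bash
python3 - <<'E'
from h import *
plan((.6246,-.0522,.1155),-2.73)
im=robot.snapshot("scene")[150:210,255:335]; cv2.imwrite('pics/p5.png',cv2.resize(im,(800,600),interpolation=cv2.INTER_CUBIC))
for a,c in blobs("scene",(10,110,90),(30,255,255),(225,150,80,95),1): print("red",round(a,1),c.round(1))
L=blobs("top",(38,90,120),(55,255,255),(255,145,45,70),1)
for a,c in L: print("led",round(a,1),c.round(1),plane("top",*c,.17)[:2].round(4))
E
```

```text
t 7.3 pos [ 0.6245 -0.0537  0.1167] rpy [179.9   -0.45  -2.78] F [ 5.9 -2.1  2.4] w 0.0113 30.00809222459793
twist -0.05 shift [ 0.1 -1.5  1.2]
red 14.8 [285.8 178.3]
red 6.4 [250.9 198.8]
red 2.4 [256.6 200.8]
red 7.6 [289.8 230. ]
led 6.2 [273.1 166.2] [0.6529 0.0512]
led 4.4 [280.2 167.2] [0.6503 0.0329]
led 6.1 [272.8 174.6] [0.631  0.0521]
led 4.8 [279.9 175.7] [0.6282 0.034 ]
led 6.4 [272.4 183.3] [0.6085 0.0532]
led 5.0 [279.7 184.3] [0.6061 0.0346]
led 6.6 [272.1 191.8] [0.5869 0.054 ]
led 6.7 [279.6 192.8] [0.5842 0.0352]
led 7.1 [287.  193.6] [0.5821 0.0163]
```

View pics/p5.png

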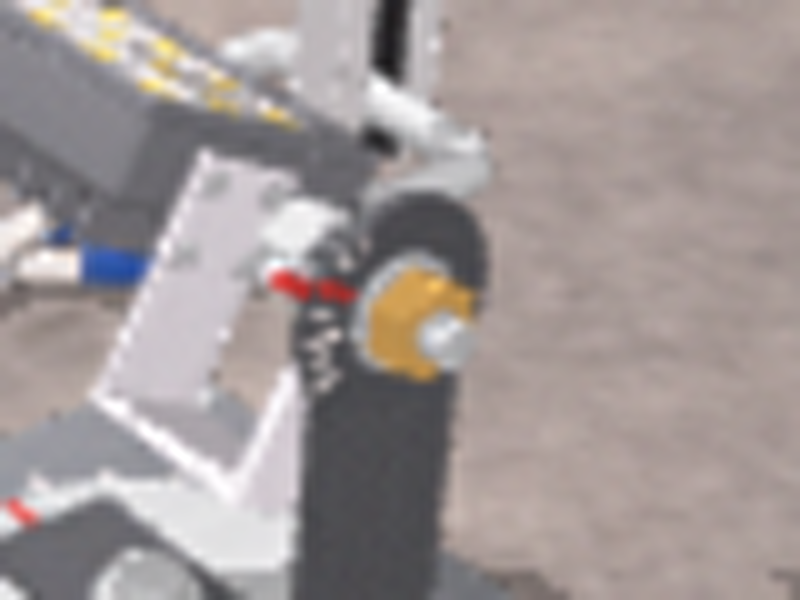

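The tilt pointer (crop (288,285)) almost touches the red mark (337,291). I'll cast both onto the arm's front plane and compare their angles.

```bash
cat >> h.py <<'E'
FC=np.array([.5893,.0453,.006]); PY=np.radians(-2.7)
EX=np.array([np.cos(PY),np.sin(PY),0]); EY=np.array([-np.sin(PY),np.cos(PY),0])
def xplane(u,v,x):
    o,d=ray("scene",u,v); P=o+d*((x-(o-FC)@EX)/(d@EX)); r=P-FC; return np.array([r@EY,r[2]-.144])*1000
E
python3 - <<'E'
from h import *
for x in(-.076,-.080,-.084):
    for n,u,v in(("ptr",283.35,178.05),("mark",288.25,178.65),("ptr_out",255+27-.45,150+27.8-.45),("mark_in",255+35.3-.45,150+29.5-.45)):
        q=xplane(u,v,x); print(x,n,q.round(1),np.degrees(np.arctan2(q[1],q[0])).round(1),end="; ")
    print()
E
```

```text
-0.076 ptr [28.7 13.7] 25.4; -0.076 mark [13.8  7. ] 27.0; -0.076 ptr_out [34.2 17.3] 26.9; -0.076 mark_in [8.7 4.2] 25.8; 
-0.08 ptr [32.4 16.9] 27.6; -0.08 mark [17.5 10.3] 30.4; -0.08 ptr_out [37.8 20.5] 28.5; -0.08 mark_in [12.5  7.6] 31.0; 
-0.084 ptr [36.  20.2] 29.2; -0.084 mark [21.3 13.6] 32.6; -0.084 ptr_out [41.4 23.8] 29.8; -0.084 mark_in [16.4 10.9] 33.6;
```

```bash
cat >> h.py <<'E'
def ledtilt():
    t=[c for a,c in blobs("top",(38,80,110),(55,255,255),(255,145,50,70),1)]
    s=[c for a,c in blobs("scene",(38,80,110),(55,255,255),(225,125,75,55),1)]
    Q=[]
    for c in t:
        best=min(((np.linalg.norm(proj("top",P)-c)+np.linalg.norm(proj("scene",P)-d)+(0 if .15<P[2]<.21 else 9),tuple(P)) for d in s for P in[tri(d,c)]))
        if best[0]<1.5: r=np.array(best[1])-FC; Q.append([r@EX*1000,r@EY*1000,(r[2]-.144)*1000,best[0]])
    Q=np.array(Q); print(len(t),len(s)); print(Q.round(1)); 
    A=np.c_[Q[:,:2],np.ones(len(Q))]; k=np.linalg.lstsq(A,Q[:,2],rcond=None)[0]; print("slopes deg",np.degrees(np.arctan(k[:2])),"z0",k[2])
E
python3 -c "
from h import *
ledtilt()"
```

```text
10 13
[[ 62.1   9.   25.4   0.1]
 [ 64.4  -9.2   9.8   0.8]
 [ 40.6   9.4  25.2   0.5]
 [ 41.4 -10.1   9.1   0. ]
 [ 17.9   8.9  24.8   0.1]
 [ 17.4 -10.1  19.    0.2]
 [ 16.5 -30.6   5.3   0.8]
 [ -5.2   8.9  34.3   0.3]
 [ -3.7 -10.3  14.9   0.2]
 [ -3.4 -29.7   5.7   0.5]]
slopes deg [-7.27455155 32.88206351] z0 24.650358552477993
```

```bash
python3 - <<'E'
from h import *
for x in(-.074,-.077,-.08,-.083,-.086):
    a=xplane(282.2,187,x);b=xplane(283.35,178.05,x);m=xplane(288.25,178.65,x);f=lambda q:np.degrees(np.arctan2(q[1],q[0])).round(1)
    print(x,a.round(1),f(a),b.round(1),f(b),np.hypot(*a).round(1),np.hypot(*b).round(1),"mark",f(m))
    s=(a+b)/2; d=b-a; # centre by known 41.1deg
    c=s-np.array([d[1],-d[0]])/2/np.tan(np.radians(20.55)); print("  centre",c.round(1),"ptr",f(b-c),"mark",f(m-c))
E
```

```text
-0.074 [ 28.3 -11.1] -21.5 [26.9 12. ] 24.1 30.4 29.5 mark 24.2
  centre [-3.3 -1.4] ptr 24.0 mark 24.1
-0.077 [31.  -8.6] -15.4 [29.6 14.5] 26.0 32.2 33.0 mark 28.0
  centre [-0.4  1.1] ptr 24.0 mark 24.1
-0.08 [33.8 -6. ] -10.1 [32.4 16.9] 27.6 34.3 36.5 mark 30.4
  centre [2.5 3.6] ptr 24.0 mark 24.1
-0.083 [36.5 -3.4] -5.3 [35.1 19.3] 28.9 36.6 40.1 mark 32.1
  centre [5.5 6.1] ptr 24.0 mark 24.1
-0.086 [39.2 -0.8] -1.2 [37.8 21.8] 29.9 39.2 43.7 mark 33.3
  centre [8.4 8.6] ptr 24.0 mark 24.1
```

```bash
python3 - <<'E'
from h import *
from scipy.optimize import least_squares
c=cv2.imread('pics/p5.png',0)
rows=list(range(205,300,8))
pts=[]
for r in rows:
    line=c[r].astype(float); i=520
    while line[i]>105: i-=1
    pts.append((i,r))
print(pts)
top=[]
for x in range(410,470,10):
    y=175 
    col=c[150:260,x].astype(float); g=np.diff(cv2.GaussianBlur(col[:,None],(1,9),0)[:,0]); top.append((x,150+int(np.argmin(g))))
print(top)
f=lambda q:np.degrees(np.arctan2(q[1],q[0])).round(1)
px=lambda p:(255+(p[0]+.5)/10-.5,150+(p[1]+.5)/10-.5)
for X in(-.077,-.080,-.083):
    Q=np.array([xplane(*px(p),X) for p in pts+[t for t in top if t[1]>180]])
    s=least_squares(lambda v:np.hypot(Q[:,0]-v[0],Q[:,1]-v[1])-v[2],[0,0,28],loss='soft_l1').x
    s2=least_squares(lambda v:np.hypot(Q[:,0]-v[0],Q[:,1]-v[1])-28,[0,0],loss='soft_l1').x
    p=xplane(*px((288,285)),X);m=xplane(*px((337,291)),X)
    print(X,s.round(1),s2.round(1),"free",f(p-s[:2]),f(m-s[:2]),"r28",f(p-s2),f(m-s2))
E
```

```text
[(460, 205), (469, 213), (474, 221), (477, 229), (481, 237), (484, 245), (484, 253), (485, 261), (485, 269), (484, 277), (484, 285), (356, 293)]
[(410, 191), (420, 191), (430, 190), (440, 192), (450, 196), (460, 203)]
-0.077 [-6.1  0.  24.9] [-3.2 -2. ] free 22.0 20.6 r28 26.6 28.8
-0.08 [-3.2  2.5 24.7] [-0.2  0.4] free 22.0 20.5 r28 26.9 29.2
-0.083 [-0.3  5.1 24.5] [2.9 2.8] free 22.0 20.5 r28 27.2 29.7
```

Estimates agree that the tilt is about 2° short, so I'll nudge it down 3.2 mm. Then I'll release, back off and look.

Emit:
carry_out --increments '[[255, [0, -0.5, 1.6], 0], [255, [0, -0.5, 1.6], 0], [255, [0, 0, 0], 0], [255, [0, 0, 0], 0]]'

```text
time: 7.95
tool_pos: [0.6246, -0.0529, 0.1141]
ee_rot: [3.14, -0.008, -0.049]
wrist_force: [5.2, -3.5, 3.4]
width: 0.0113
finger_force: 30.0
```

```bash
python3 - <<'E'
from h import *
plan((.6246,-.0522,.1155),-2.73)
im=robot.snapshot("scene")[150:210,255:335]; cv2.imwrite('pics/p6.png',cv2.resize(im,(800,600),interpolation=cv2.INTER_CUBIC))
E
```

```text
t 7.95 pos [ 0.6246 -0.0529  0.1141] rpy [179.88  -0.47  -2.79] F [ 5.2 -3.5  3.4] w 0.0113 30.00781685113907
twist -0.06 shift [ 0.  -0.7 -1.4]
```

View pics/p6.png

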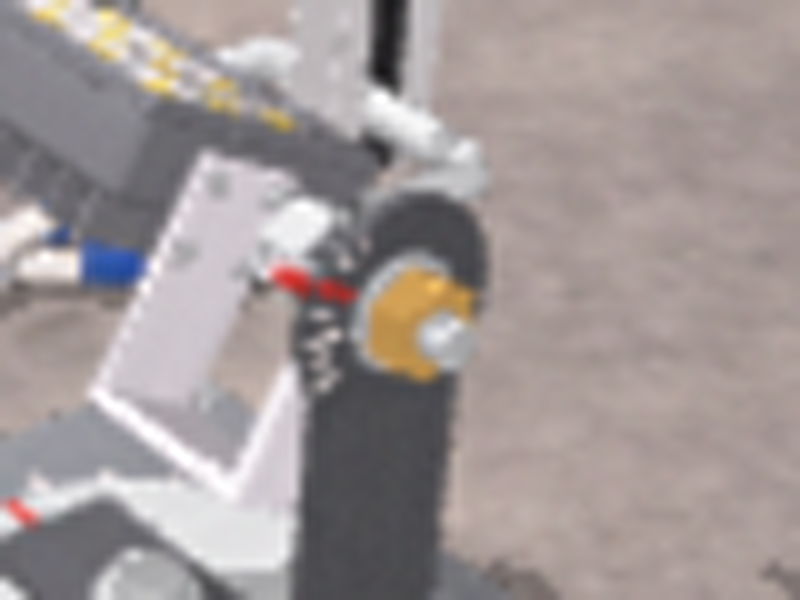

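The pointer (290,281) and mark (337,291) now line up radially. I'll release and rise.

Emit:
carry_out --increments '[[174, [0, 0, 0], 0], [174, [0, 0, 0], 0], [174, [0, 0, 0], 0], [174, [0, 0, -20], 0], [174, [0, 0, -40], 0], [174, [0, 0, -45], 0], [174, [0, 0, -45], 0], [174, [0, 30, -10], 0]]'

```text
time: 8.8
tool_pos: [0.6221, -0.0791, 0.2789]
ee_rot: [-3.142, -0.01, -0.042]
wrist_force: [-0.4, 0.0, 0.6]
width: 0.0301
finger_force: 0.0
```

Emit:
carry_out --increments '[[100, [0, 40, 0], 0], [100, [0, 40, 0], 0], [100, [0, 40, 0], 0], [100, [0, 20, 0], 0], [100, [0, 0, 0], 0]]'

```text
time: 9.3
tool_pos: [0.613, -0.2236, 0.2704]
ee_rot: [-3.141, 0.002, -0.051]
wrist_force: [-0.1, 0.6, -0.1]
width: 0.0569
finger_force: 0.0
```

```bash
python3 - <<'E'
from h import *
plan((.5384,.0477,.26),-2.7)
pair((220,115,100,150),(235,140,84,126),'pics/p7.png')
for a,c in blobs("scene",(10,110,90),(30,255,255),(225,150,80,95),1): print("red",round(a,1),c.round(1),plane("scene",*c,.006)[:2].round(4))
L=blobs("top",(38,90,120),(55,255,255),(255,145,45,70),1)
for a,c in L: print("led",round(a,1),c.round(1),plane("top",*c,.17)[:2].round(4))
E
```

```text
t 9.3 pos [ 0.613  -0.2236  0.2704] rpy [-1.7995e+02  1.2000e-01 -2.9400e+00] F [-0.1  0.6 -0.1] w 0.0569 0.0
twist -0.24 shift [ -87.3 -267.5   10.4]
red 14.4 [285.9 178.2] [ 0.6952 -0.1142]
red 6.2 [251.  198.8] [0.6722 0.041 ]
red 2.4 [256.6 200.7] [0.6553 0.0344]
red 7.7 [289.8 230. ] [0.5074 0.0485]
led 6.4 [273.4 166.3] [0.6526 0.0504]
led 6.1 [280.7 167.4] [0.6499 0.0316]
led 6.1 [287.9 168.5] [0.647  0.0133]
led 7.0 [273.  174.6] [0.631  0.0515]
led 6.1 [280.4 175.8] [0.6279 0.0326]
led 6.4 [287.6 176.9] [0.6252 0.0143]
led 6.1 [272.6 183.3] [0.6087 0.0528]
led 7.1 [279.9 184.2] [0.6063 0.034 ]
led 6.5 [287.4 185.3] [0.6034 0.0152]
led 7.1 [272.3 191.8] [0.5868 0.0536]
led 6.9 [279.8 192.8] [0.5841 0.0346]
led 6.9 [287.  193.6] [0.5821 0.0164]
```

View pics/p7.png

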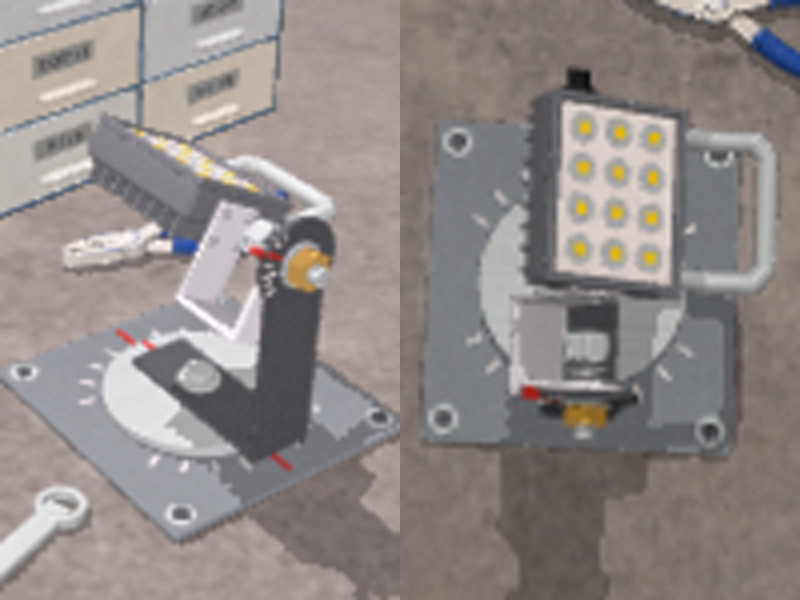

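The swivel reads within 0.1° of square. In the scene crop the tilt pointer at (258,254) sits by its mark, but the estimates lean about 1° short. I'll press the bar with closed fingertips to an exact height to settle it (bar top target 0.1233, so TCP 0.1373).

Emit:
carry_out --increments '[[255, [2, -30, 0], 0], [255, [4, -45, 0], 0], [255, [4, -45, 0], 0], [255, [0, -45, 0], 0], [255, [0, 0, 30], 0], [255, [0, 0, 40], 0], [255, [0, 0, 30], 0], [255, [0, 0, 0], 0]]'

```text
time: 10.3
tool_pos: [0.6283, -0.0544, 0.1658]
ee_rot: [-3.14, 0.011, -0.045]
wrist_force: [-0.2, 0.8, 0.0]
width: 0.0002
finger_force: 0.0
```

```bash
python3 -c "
from h import *
plan((.6246,-.0529,.1373),-2.7)"
```

```text
t 10.3 pos [ 0.6283 -0.0544  0.1658] rpy [-179.89    0.64   -2.55] F [-0.2  0.8  0. ] w 0.0002 0.0
twist 0.15 shift [-3.7 -1.3 28.5]
```

Emit:
carry_out --increments '[[255, [-3, -1, 12], 0], [255, [0, 0, 8], 0], [255, [0, 0, 4], 0], [255, [0, 0, 2], 0], [255, [0, 0, 1.5], 0], [255, [0, 0, 0], 0], [255, [0, 0, 0], 0]]'

```text
time: 11.0
tool_pos: [0.6288, -0.0563, 0.1446]
ee_rot: [3.141, -0.001, -0.048]
wrist_force: [0.8, 0.9, 1.1]
width: 0.0003
finger_force: 0.0
```

Emit:
carry_out --increments '[[255, [0, 0, 0], 0], [255, [0, 0, 0], 0]]'

```text
time: 11.2
tool_pos: [0.6287, -0.0562, 0.1444]
ee_rot: [3.141, -0.0, -0.048]
wrist_force: [0.5, 0.7, 1.1]
width: 0.0007
finger_force: 0.0
```

```bash
python3 -c "
from h import *
plan((.6246,-.0529,.1373),-2.7); o=robot.get_obs();print(o['joint_positions'].round(3),o['qvel'].round(3),o['wrist_torque'])"
```

```text
t 11.2 pos [ 0.6287 -0.0562  0.1444] rpy [ 1.7999e+02 -2.0000e-02 -2.7300e+00] F [0.5 0.7 1.1] w 0.0007 0.0
twist -0.03 shift [-4.3 -3.1  7.1]
[-0.179  0.291  1.281 -0.     1.568  1.44 ] [-0.     0.001  0.004  0.    -0.001 -0.001] [ 0.04032448 -0.01239717 -0.05752637]
```

Emit:
carry_out --increments '[[255, [-4, -3, 2], 0], [255, [0, 0, 2], 0], [255, [0, 0, 1], 0], [255, [0, 0, 1], 0], [255, [0, 0, 0.5], 0], [255, [0, 0, 0], 0], [255, [0, 0, 0], 0]]'

```text
time: 11.9
tool_pos: [0.6247, -0.0523, 0.138]
ee_rot: [-3.141, -0.0, -0.047]
wrist_force: [-2.4, 3.3, 5.9]
width: 0.0004
finger_force: 2.5
```

```bash
python3 -c "
from h import *
plan((.6246,-.0529,.1373),-2.7)"
```

```text
t 11.9 pos [ 0.6247 -0.0523  0.138 ] rpy [-1.7995e+02 -1.0000e-02 -2.7100e+00] F [-2.4  3.3  5.9] w 0.0004 2.480733208358288
twist -0.01 shift [-0.1  0.6  0.7]
```

Emit:
carry_out --increments '[[255, [0, 0, 0.6], 0], [255, [0, 0, 0], 0], [255, [0, 0, 0], 0]]'

```text
time: 12.2
tool_pos: [0.6249, -0.0524, 0.1373]
ee_rot: [-3.141, -0.001, -0.047]
wrist_force: [-1.9, 3.1, 6.1]
width: 0.0004
finger_force: 2.5
```

Emit:
carry_out --increments '[[255, [0, 0, -10], 0], [255, [0, 0, -30], 0], [110, [0, 0, -40], 0], [110, [0, 0, -40], 0], [110, [-30, -30, 0], 0], [110, [-30, -35, 0], 0], [110, [-25, -35, 0], 0], [110, [0, 0, 0], 0]]'

```text
time: 13.0
tool_pos: [0.5431, 0.0536, 0.258]
ee_rot: [3.141, -0.002, -0.044]
wrist_force: [0.8, -1.7, 0.6]
width: 0.0449
finger_force: 0.0
```

```bash
python3 -c "
from h import *
plan((.5384,.0477,.25),-2.7)"
```

```text
t 13.0 pos [0.5431 0.0536 0.258 ] rpy [ 1.7999e+02 -1.0000e-01 -2.5000e+00] F [ 0.8 -1.7  0.6] w 0.0449 0.0
twist 0.2 shift [-4.4  6.1  8. ]
```

Emit:
carry_out --increments '[[110, [-4.4, 6, 15], 0.2], [110, [0, 0, 20], 0], [110, [0, 0, 15], 0], [110, [0, 0, 0], 0], [110, [0, 0, 0], 0]]'

```text
time: 13.5
tool_pos: [0.5403, 0.0446, 0.2068]
ee_rot: [3.141, 0.001, -0.052]
wrist_force: [0.1, -0.4, -0.6]
width: 0.0534
finger_force: 0.0
```

```bash
python3 - <<'E'
from h import *
plan((.5384,.0477,.146),-2.7)
im=robot.snapshot("scene")[140:200,255:335]; cv2.imwrite('pics/p8.png',cv2.resize(im,(800,600),interpolation=cv2.INTER_CUBIC))
E
```

```text
t 13.5 pos [0.5403 0.0446 0.2068] rpy [ 1.7996e+02  3.0000e-02 -2.9700e+00] F [ 0.1 -0.4 -0.6] w 0.0534 0.0
twist -0.27 shift [-2.  -3.  60.8]
```

View pics/p8.png

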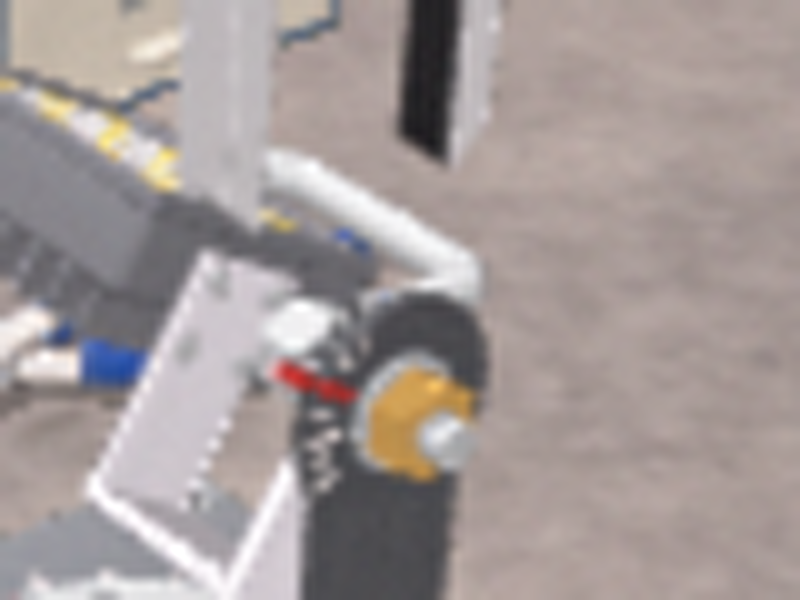

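The pointer and mark now form one straight red line (280,372)–(350,397). The fingers hang over the gap. I'll correct and go down partway.

Emit:
carry_out --increments '[[110, [-2, -3, 5], -0.25], [110, [0, 0, 0], 0], [110, [0, 0, 0], 0]]'

```text
time: 13.85
tool_pos: [0.5382, 0.0485, 0.2024]
ee_rot: [3.141, -0.001, -0.046]
wrist_force: [0.3, -0.5, 0.2]
width: 0.0536
finger_force: 0.0
```

```bash
python3 - <<'E'
from h import *
plan((.5384,.0477,.146),-2.7)
for p in((588,332),(588,345),(588,360)):
    P=plane("top",235+(p[0]-400)/4.762-.4,140+p[1]/4.762-.4,.161); r=P-FC; print(P.round(4),(r@EX*1000).round(1),(r@EY*1000).round(1))
E
```

```text
t 13.85 pos [0.5382 0.0485 0.2024] rpy [ 1.7999e+02 -3.0000e-02 -2.6600e+00] F [ 0.3 -0.5  0.2] w 0.0536 0.0
twist 0.04 shift [ 0.3  0.8 56.4]
[0.5431 0.0489 0.161 ] -46.3 1.4
[0.5361 0.049  0.161 ] -53.3 1.1
[0.5281 0.049  0.161 ] -61.3 0.8
```

Emit:
carry_out --increments '[[110, [0, 0.5, 12], 0], [110, [0, 0, 15], 0], [110, [0, 0, 15], 0], [110, [0, 0, 10], 0], [110, [0, 0, 4], 0], [110, [0, 0, 0], 0], [110, [0, 0, 0], 0]]'

```text
time: 14.55
tool_pos: [0.5384, 0.0478, 0.1465]
ee_rot: [3.141, -0.001, -0.047]
wrist_force: [0.0, 0.2, -0.1]
width: 0.0535
finger_force: 0.0
```

```bash
python3 -c "
from h import *
plan((.5384,.0477,.146),-2.7)"
```

```text
t 14.55 pos [0.5384 0.0478 0.1465] rpy [ 1.7999e+02 -5.0000e-02 -2.6800e+00] F [ 0.   0.2 -0.1] w 0.0535 0.0
twist 0.02 shift [0.  0.1 0.5]
```

Emit:
carry_out --increments '[[178, [0, 0, 1], 0], [178, [0, 0, 0], 0], [178, [0, 0, 0], 0], [186, [0, 0, 0], 0], [188, [0, 0, 0], 0], [190, [0, 0, 0], 0], [190, [0, 0, 0], 0]]'

```text
time: 15.25
tool_pos: [0.5381, 0.048, 0.1451]
ee_rot: [-3.141, -0.0, -0.047]
wrist_force: [-0.5, 0.7, -0.1]
width: 0.0238
finger_force: 0.2
```

Emit:
carry_out --increments '[[194, [0, 0, 0], 0], [198, [0, 0, 0], 0], [202, [0, 0, 0], 0], [206, [0, 0, 0], 0], [206, [0, 0, 0], 0]]'

```text
time: 15.75
tool_pos: [0.5381, 0.0485, 0.1451]
ee_rot: [-3.14, -0.0, -0.046]
wrist_force: [0.6, 4.9, 0.4]
width: 0.0217
finger_force: 30.0
```

The opening is 21.7 mm at 30 N, so it is on the flats. I'll relieve the small side force and close fully.

Emit:
carry_out --increments '[[230, [0, -0.4, 0], 0], [255, [0, 0, 0], 0], [255, [0, 0, 0], 0], [255, [0, 0, 0], 0], [255, [0, 0, 0], 0]]'

```text
time: 16.25
tool_pos: [0.5381, 0.0485, 0.1451]
ee_rot: [-3.141, -0.0, -0.047]
wrist_force: [0.9, 5.2, 1.1]
width: 0.0217
finger_force: 30.0
```

```bash
python3 - <<'E'
from h import *
plan((.5384,.0477,.146),-2.7)
pair((220,115,100,150),(235,140,84,126),'pics/p9.png')
for a,c in blobs("scene",(10,110,90),(30,255,255),(225,150,80,95),1): print("red",round(a,1),c.round(1))
L=blobs("top",(38,90,120),(55,255,255),(255,145,45,70),1)
for a,c in L: print("led",round(a,1),c.round(1),plane("top",*c,.17)[:2].round(4))
E
```

```text
t 16.25 pos [0.5381 0.0485 0.1451] rpy [-179.97   -0.     -2.67] F [0.9 5.2 1.1] w 0.0217 30.00012828502804
twist 0.03 shift [ 0.3  0.8 -0.9]
red 13.8 [286.2 178. ]
red 6.1 [251.  198.8]
red 2.4 [256.6 200.8]
red 7.6 [289.9 230. ]
led 5.8 [273.5 166.2] [0.653 0.05 ]
led 5.6 [280.7 167.4] [0.6497 0.0316]
led 6.4 [287.9 168.6] [0.6468 0.0133]
```

View pics/p9.png

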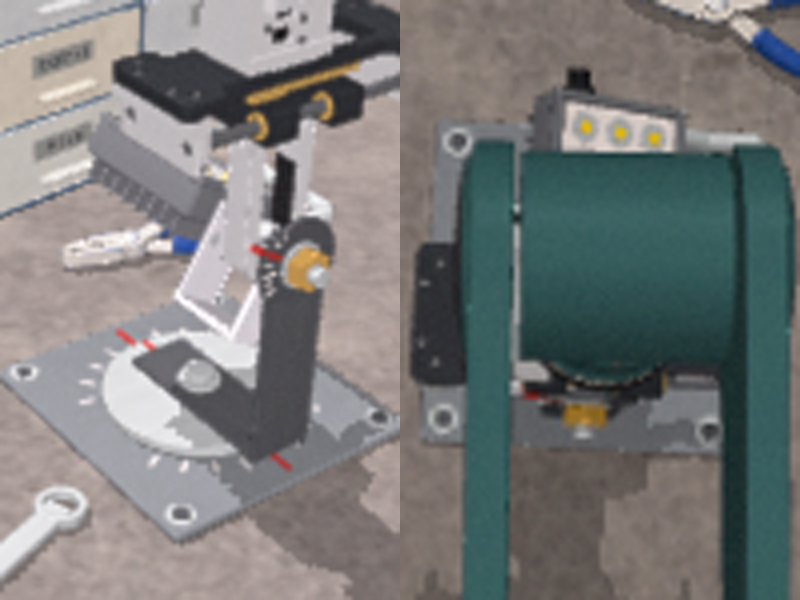

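The fingers hold the head in the gap. The swivel pointer (256.6,200.8), the LEDs and the tilt pointer are all unchanged, so I'm handing in.

```bash
python3 -c "
from bench import robot
print(robot.close_job())"
```

```text
the job is handed in; nothing more can be done
None
```

The job is handed in: the floodlight is square on its foot plate (within about 0.2°) and tilted to about 30° with the pointer in line with the red mark. The bolt head is held across two flats at 30 N (21.7 mm opening), at about 16 s of the 42 s allowed, and the spanner, rivet tin and pliers were not touched.

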